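Stamp off the embedding worksheet and put the stamp away

TASK

Sign off the finished batch: stand the blue self-inking stamp squarely inside the red frame on the worksheet, right way up for the page, and press its sprung cap fully down to the stop to print. Then stand the stamp upright in the open drawer, let go of it, and push the drawer fully shut. Print nowhere but in the frame, and do not disturb the two wax blocks or the specimen pot.

Things in the scene. Friction and masses are not known exactly. Their poses are not given: they have to be found in the camera images.
- stamp: Self-inking stamp standing loose on the bench between clipboard and drawer unit, about 160 g. Origin: centre of the foot's underside; z up, -x its front (faces the robot within 0.8 rad at the start), y its length. Black foot 38 (x) x 64 (y) x 12 mm, black frame 26 x 56 mm, blue cap 34 (x) x 62 (y) mm from 38 to 72 mm up, crown 26 x 54 mm to 78 mm. Grip and carry it by the cap's faces.
- stamp_cap (a joint): Downward travel of the blue cap over the frame, m: 0 = up, 0.014 = fully down on its stop. Return spring about 4 N at the start of the travel, 13 N at the stop; it rises by itself. Pressed down with the foot standing on a surface, it prints there at the end of its travel.
- stamp_top (a point): Centre of the top of the cap, 78 mm above the foot's underside when up, 64 mm when fully down. Axes as the stamp's. A white label strip, 6 x 44 mm, lies on the top, its centre 5 mm from here towards the front.
- stamp_front (a point): Middle of the lower front edge of the foot, 19 mm from the stamp's origin along its -x, marked by a white tick. The cap's front face above it carries a white paper label. The front is the lower edge of the print.
- page_mid (a point): Middle of the blue clipboard (238 mm along x, 168 mm along y), on the face of its white worksheet, 5 mm above the bench. The board is fixed flat on the bench; its steel clip, up to 19 mm high, is at the top of the page, +x, away from the robot. Axes as print_frame. The clipboard lies left or right of the robot, the drawer unit on the other side.
- print_frame (a point): Centre of the red printed frame on the paper, 5 mm above the bench, 53 mm down the page from page_mid and 26 mm to the right (-y). Inside it is 74 mm wide (y) by 48 mm (x), lines 2 mm: the 64 x 38 mm foot has 5 mm to spare all round. +x points to the top of the page, away from the robot; the stamp is right way up when its x points the same way.
- unit_lip (a point): Middle of the upper front edge of the fixed drawer unit's top, 125 mm above the bench. The unit is off-white, 180 mm wide (y); its top covers the drawer from this edge backwards (+x). Its one grey-fronted drawer comes out along -x, towards the robot. When shut, the front panel's face is 15 mm in front of this edge.
- unit_drawer0 (a joint): How far the drawer is out, m: 0 = fully shut, a hard stop; at most 0.18. It slides with about 1 N of friction and stays where it is left. It starts 0.14 to 0.17 out.
- drawer_floor (a point): Point on the drawer's inner floor, 22 mm above the bench, midway between its sides; moves with the drawer, +x into the unit. Inside, the drawer reaches 52 mm from here to its front (-x), 163 mm to its back and 69 mm to each side. Walls 81 mm above the floor; front panel up to 113 mm above the bench. 91 mm from floor to the underside of the unit's top, so the upright stamp goes under it.
- unit_drawer0_handle (a point): Middle of the drawer's level steel bar handle, 90 mm long in y and about 10 mm thick, 35 mm in front of the drawer's front panel (15 mm thick), 87 mm above the bench. Pushed along the unit's +x it shuts the drawer.
- block_a: Bystander: grey tissue cassette with a wax block, 40 x 28 x 13 mm, lying loose on the bench. Origin: centre of its underside.
- block_b: Bystander: pink tissue cassette with a wax block, 40 x 28 x 13 mm, lying loose on the bench. Origin: centre of its underside.
- pot: Bystander: white specimen pot with a yellow cap, 48 mm across, 68 mm high, standing loose on the bench. Origin: centre of its underside. Behind it, at the far edge, a fixed cream forceps block, 75 x 130 x 70 mm, holds forceps up to 150 mm high.
Not all that is in view belongs to the job. Leave any green or grey look-alike of the stamp alone.

How it is judged:
On the way, in this order (a step that is already met when the one before it is completed fails the run):
1. the stamp stands square inside the red frame, right way up, with its cap pressed down to the stop (horizontal distance between stamp and print_frame below 0.008 m and angle between the x axis of stamp and the x axis of print_frame, either way round below 0.15 rad and x of stamp_front in the frame of print_frame below -0.008 m and z of stamp in the frame of print_frame below 0.003 m and angle between stamp's own z axis and vertical below 0.08 rad and value of joint stamp_cap above 0.0125 m), for 0.2 s.
2. the stamp stands upright in the drawer, let go, its cap up (x of stamp in the frame of drawer_floor between -0.06 and 0.17 m and y of stamp in the frame of drawer_floor between -0.08 and 0.08 m and z of stamp in the frame of drawer_floor between -0.005 and 0.005 m and angle between stamp's own z axis and vertical below 0.1 rad and value of joint stamp_cap below 0.002 m and linear speed of stamp below 0.02 m/s and contact force between the fingers and stamp below 0.05 N), for 0.2 s.
At the end, for the whole second after the job is handed in: The drawer is shut (less than 5 mm out) and still, with the stamp standing upright on its floor (within 0.1 rad, foot within 5 mm of the floor), at rest, released, its cap up (all of step 2 and value of joint unit_drawer0 below 0.005 m and velocity of joint unit_drawer0 below 0.01 m/s); the robot touches nothing.
It fails at once if the cap is pressed to within 4 mm of its stop anywhere but square in the frame (more than 10 mm off centre, more than 0.2 rad askew, or wrong way up): a stray print (value of joint stamp_cap above 0.01 m and not (horizontal distance between stamp and print_frame below 0.01 m and angle between the x axis of stamp and the x axis of print_frame, either way round below 0.2 rad and x of stamp_front in the frame of print_frame below -0.008 m)).
It fails at once if a wax block or the specimen pot is moved more than 20 mm (distance of any of block_a, block_b, pot from where it was at the start of the episode above 0.02 m).
It also fails if it takes over 61 s, if anything falls off the work surface, if the arm or the gripper's body presses on something with over 40 N, if the wrist force passes 120 N, or if a joint passes its speed limit or range.

ROBOT

A 6-joint arm with a two-finger parallel gripper is mounted at the origin on the work surface. World frame = base frame: x ahead of the robot, y to its left, z up, the work surface at z = 0. Lengths are in m, angles in rad, forces in N, time in s.
With the tool pointing down it reaches from about 0.275 to 0.825 m from the base axis. Payload 4.9 kg.
Tool frame: the origin (TCP) lies on the centre line of the jaws, within the pads' length; the fingertips stand tip_reach ahead of it and the grasp point (between the pads) lies 8 mm behind it (tip_reach is the distance from the TCP to the fingertips, in m); z points along the fingers, y is the line along which they close (so a half turn about z gives the same grasp; the last joint's range is limited). The gripper opens to 85 mm and grips with 20 to 120 N. Pads are 22 mm wide; open, the fingers measure 114 mm over their backs; the gripper's body (76 mm by 85 mm) begins 54 mm behind the grasp point. The pads swing forward as they close: fully open they stand 13 mm farther back than shut.
Start: joints at [1.202, 0.326, -0.193, 1.052, 0, 1.437], TCP at [0.128, 0.535, 0.242] pointing down, gripper open.
Joint ranges: [-2.65, 2.65], [-0.97, 1.79], [-1.3, 1.35], [-1.93, 2.1], [-1.47, 1.37], [-3.14, 3.14]. Speed limits (rad/s): [2.57, 2.57, 3.14, 3.14, 3.14, 3.14].

INTERFACE

Orientations are given as a unit quaternion [x, y, z, w].
In Python, from cell import get_obs, read_camera, get_calibration, finish_job, tip_reach gives the robot as it stands.
- The arm moves only by the tool arm_command, never from a script. Its argument "targets" is a list of rows, each a list of 7 numbers: the shift along the tool's x, y, z in mm, then the turn, a rotation vector about the tool's x, y, z in rad, then the finger opening in mm, from 0 to 85.4. In form: [[dx, dy, dz, rx, ry, rz, gripper], ...]. A call has 1 to 12 rows; each row is the pose to reach, as a shift and turn from the pose commanded when the call began, along the tool's axes at that moment; what a row does not reach only later rows make up. A row lasts 1/10 s, in which the tool goes at most 50 mm and 8.59 degrees, less where a joint would pass 70% of its speed; a pose out of reach is approached as far as the arm can. A call with a gripper value outside its range is refused whole. The fingers move at their own pace and stop on an object; "newtons" is the grip in N (left out, the last holds). Time passes only in rows, so rows that repeat a pose let the fingers close. It gives the time, the measured TCP pose, the force, the opening and the grip force at its end, in the units of the state.
- get_obs(): the state, without advancing time (a new reading comes with each control period).
- read_camera(name): name is "scene" or "top" or "wrist"; returns the picture (400x640x3 uint8, blue, green, red); there is no depth.
- get_calibration(name): a dict with "camera_matrix" (3x3 intrinsics, pixels), "origin" and "rotation" of the camera in the world; the wrist camera has in their place "T_tool_cam" (4x4, takes a point from camera to tool coordinates, whose origin is the TCP and whose axes are the flange's). Camera axes: x right, y up, looking along -z (the intrinsics and any distortion apply to the point x, -y, -z); pixel columns grow to the right and rows downward; lengths in m; the calibration is good to about 2 mm. A picture is of the moment at which its call begins: read the wrist's pose just before it. get_calibration takes no time and is no camera call.
- finish_job(): hands the job in; it is judged then, once.
The state is a dict: "t": time; "q": joint angles; "joint_velocities": joint speeds; "joint_efforts": joint torques, N m; "position": TCP position; "ee_rot": TCP orientation; "contact_force": force on the tool from outside, world axes, zero at the start; "torque": the same for the moment, N m; "gripper_width": finger opening in m; "grasp_force": force on a finger pad.
Only numpy, scipy, OpenCV 4.12 (cv2) and the standard library are available. Lean on these libraries where they do the work, as an engineer would, in place of code of your own. Each camera call takes 0.05 s, during which the arm holds its last target. There are 200 camera calls.

## Working session

There is one attempt and no reset: what is moved stays moved. The work goes in short steps, Python scripts to look and compute and a tool call to move; the robot and the scene stay as the last step left them, time stands still between calls to the robot, and variables do not carry over. Pictures are saved under pics/ and viewed, at most 10 in all, crops included, and the job is handed in when it is done.

Besides the shell and the picture viewer there is one more tool, called after "Call:" as name([rows], argument=value, ...), one row to a line, values as JSON. arm_command: Moves the arm, as the interface text tells. Its arguments: {"type":"object","properties":{"targets":{"type":"array","items":{"type":"array","items":{"type":"number"}}},"newtons":{"type":"number"}},"required":["targets"]}

```bash
mkdir -p pics; ls; python3 - <<'E'
from cell import *
import cv2,numpy as np
print(tip_reach if not callable(tip_reach) else tip_reach())
o=get_obs();print({k:np.round(v,4) for k,v in o.items()})
for n in("scene","top","wrist"):
    cv2.imwrite(f"pics/{n}0.png",read_camera(n))
    print(n,{k:np.round(v,4).tolist() if not isinstance(v,str) else v for k,v in get_calibration(n).items()})
E
```

```text
pics
0.011
{'t': np.float64(0.0), 'q': array([ 1.2018,  0.3269, -0.1936,  1.052 , -0.    ,  1.4366]), 'joint_velocities': array([-0.0005, -0.0007,  0.0012,  0.0003,  0.0005,  0.    ]), 'joint_efforts': array([ 2.00000e-04, -4.43393e+01,  2.62445e+01,  1.55000e-02,
        0.00000e+00,  0.00000e+00]), 'position': array([0.1277, 0.5344, 0.2415]), 'ee_rot': array([ 1.171e-01,  9.931e-01, -8.000e-04, -2.000e-04]), 'contact_force': array([ 0.1002, -0.7354, -0.8852]), 'torque': array([-0.0353, -0.0299,  0.0185]), 'grasp_force': np.float64(0.0), 'gripper_width': np.float64(0.0853)}
scene {'camera_matrix': [[516.2627, 0.0, 315.752], [0.0, 516.2627, 187.1589], [0.0, 0.0, 1.0]], 'origin': [1.0829, 0.2803, 0.9717], 'rotation': [0.1425, 0.2478, 0.8261, 0.4856]}
top {'camera_matrix': [[478.127, 0.0, 319.8515], [0.0, 478.127, 195.8397], [0.0, 0.0, 1.0]], 'origin': [0.5074, 0.0083, 1.2159], 'rotation': [-0.0195, 0.0184, 0.7072, -0.7065]}
wrist {'camera_matrix': [[297.4679, 0.0, 324.3264], [0.0, 297.4679, 199.5268], [0.0, 0.0, 1.0]], 'T_tool_cam': [[-0.0005, 0.9553, 0.2956, 0.0766], [1.0, 0.0006, -0.0001, -0.0008], [-0.0003, 0.2956, -0.9553, -0.131], [0.0, 0.0, 0.0, 1.0]]}
```

View pics/top0.png

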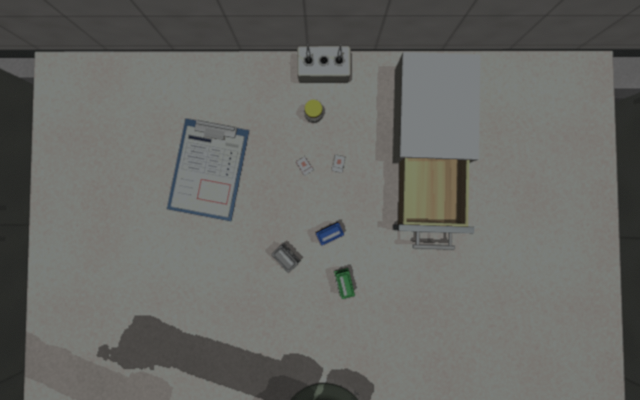

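View pics/scene0.png

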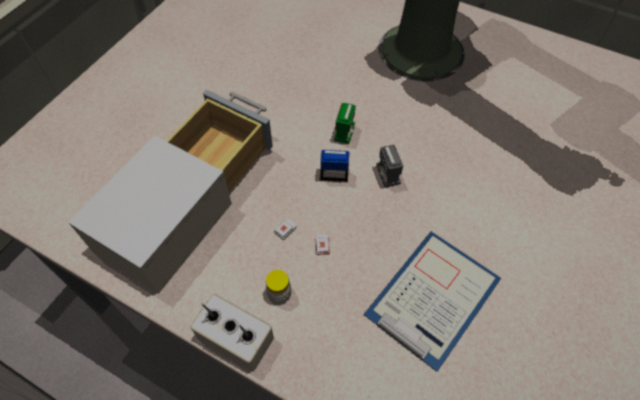

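The top view shows the clipboard on the left with its red frame around (214,191). The blue stamp is at (330,232), with grey (287,256) and green (345,282) look-alikes. The blocks are at (305,166) and (339,163), the pot at (314,111), and the open drawer on the right with its handle around (434,240).

```bash
cat > h.py <<'E'
from cell import *
import cv2,numpy as np
from scipy.spatial.transform import Rotation as R
def cam(n,obs=None):
    c=get_calibration(n);K=np.array(c["camera_matrix"])
    if n=="wrist":
        T=np.array(c["T_tool_cam"]);A=R.from_quat(obs["ee_rot"]).as_matrix()
        return K,A@T[:3,:3],A@T[:3,3]+obs["position"]
    return K,R.from_quat(c["rotation"]).as_matrix(),np.array(c["origin"])
def cast(C,uv,z):
    K,A,o=C;uv=np.atleast_2d(np.array(uv,float))
    d=np.c_[(uv[:,0]-K[0,2])/K[0,0],-(uv[:,1]-K[1,2])/K[1,1],-np.ones(len(uv))]@A.T
    return o+d*((z-o[2])/d[:,2])[:,None]
def proj(C,P):
    K,A,o=C;p=(np.atleast_2d(P)-o)@A
    return np.c_[K[0,0]*p[:,0]/-p[:,2]+K[0,2],K[1,1]*-p[:,1]/-p[:,2]+K[1,2]]
def blobs(m,amin=15):
    cs,_=cv2.findContours(m.astype(np.uint8)*255,cv2.RETR_EXTERNAL,cv2.CHAIN_APPROX_NONE)
    return sorted([c for c in cs if cv2.contourArea(c)>=amin],key=cv2.contourArea,reverse=True)
def hsv(im): return cv2.split(cv2.cvtColor(im,cv2.COLOR_BGR2HSV))
def rect(P):  # min area rect of world xy points (mm)
    return cv2.minAreaRect((np.array(P)[:,:2]*1000).astype(np.float32))
E
python3 - <<'E'
from h import *
im=cv2.imread("pics/top0.png");C=cam("top");h,s,v=hsv(im)
red=((h<8)|(h>172))&(s>70)
for c in blobs(red,4)[:6]: print("red",rect(cast(C,c[:,0],.005)),c[:,0].mean(0))
blue=(h>105)&(h<130)&(s>120)
for c in blobs(blue)[:4]: print("blue",rect(cast(C,c[:,0],.075)),c[:,0].mean(0),cv2.contourArea(c))
bl=(h>95)&(h<130)&(s>100)
yel=(h>22)&(h<35)&(s>150)
for c in blobs(yel)[:3]: print("yel",rect(cast(C,c[:,0],.068)),c[:,0].mean(0),cv2.contourArea(c))
P=cast(C,[[402,158],[478,158]],.125);print("lip",P)
print("panel",cast(C,[[397,229],[472,229]],.113)); print("handle",cast(C,[[414,247],[454,247]],.09))
a=cv2.resize(im[130:300,160:260],None,fx=3,fy=3,interpolation=cv2.INTER_CUBIC)
b=cv2.resize(im[130:300,265:365],None,fx=3,fy=3,interpolation=cv2.INTER_CUBIC)
d=cv2.resize(im[90:260,385:485],None,fx=2.6,fy=3,interpolation=cv2.INTER_CUBIC)[:, :200]
d=cv2.resize(im[140:260,390:480],None,fx=2.2,fy=2.2);d=cv2.copyMakeBorder(d,0,510-d.shape[0],0,0,0)
cv2.imwrite("pics/top0z.png",np.clip(1.5*np.hstack([a,b,d]).astype(float),0,255))
E
```

```text
blue ((479.59869384765625, -12.951736450195312), (31.846832275390625, 57.490482330322266), 26.421873092651367) [329.5      233.109375] 296.0
lip [[ 0.65268596 -0.17844176  0.125     ]
 [ 0.65248858 -0.35268609  0.125     ]]
panel [[ 0.49000989 -0.16733211  0.113     ]
 [ 0.4898566  -0.33980151  0.113     ]]
handle [[ 0.44751873 -0.21042922  0.09      ]
 [ 0.44744118 -0.30414287  0.09      ]][ WARN:0@0.033] global loadsave.cpp:1063 imwrite_ Unsupported depth image for selected encoder is fallbacked to CV_8U.
```

View pics/top0z.png

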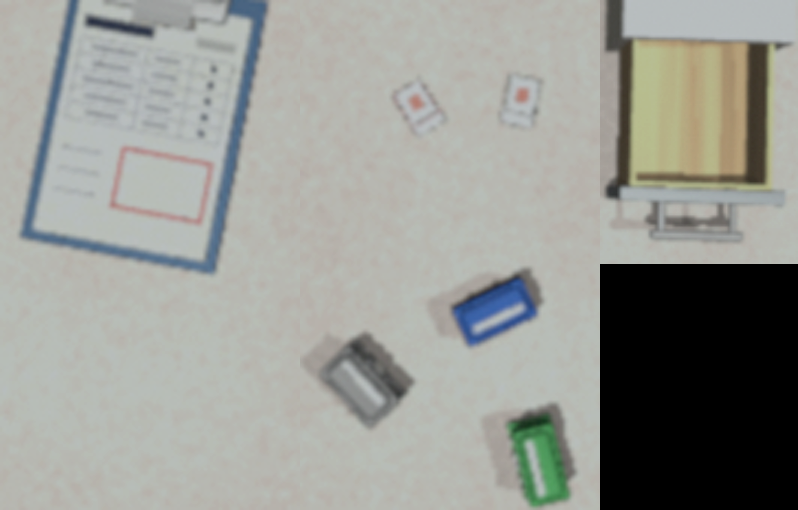

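The zoomed top view shows the stamp's white strip on its lower (robot) side. Its yaw is about +26°. The red frame corners in the crop are (122,147), (213,162), (200,222) and (112,206), and the drawer lies along x.

```bash
cat >> h.py <<'E'
def move(p,yaw,obs=None):
    """relative move (mm in tool axes, rotvec) to TCP p (m), tool down, tool y at yaw"""
    o=obs or get_obs();A=R.from_quat(o["ee_rot"])
    y=np.array([np.cos(yaw),np.sin(yaw),0]);z=np.array([0,0,-1.]);T=R.from_matrix(np.c_[np.cross(y,z),y,z])
    return np.round(A.inv().apply(np.array(p)-o["position"])*1000,1),np.round((A.inv()*T).as_rotvec(),3)
E
python3 - <<'E'
from h import *
im=cv2.imread("pics/top0.png");C=cam("top")
c=np.array([[122,147],[213,162],[200,222],[112,206]])/3+[160,130]
P=cast(C,c-.33,.005);print(P.round(3),P.mean(0));m=P.mean(0)
print("yaw",np.arctan2(*(P[0]+P[1]-P[2]-P[3])[[1,0]]),np.arctan2(*(P[0]-P[1])[[1,0]])-np.pi/2)
print("green,grey,a,b,pot",cast(C,[[345,282],[287,256]],.07).round(3),cast(C,[[305,166],[339,163]],.013).round(3),cast(C,[314,109],.068).round(3))
print(move([m[0],m[1]-.03,.24],-.2))
E
```

```text
[[0.616 0.314 0.005]
 [0.604 0.237 0.005]
 [0.553 0.247 0.005]
 [0.566 0.322 0.005]] [0.58477688 0.28001721 0.005     ]
yaw -0.18002336734146027 -0.16454304726952973
green,grey,a,b,pot [[ 0.364 -0.049  0.07 ]
 [ 0.425  0.089  0.07 ]] [[ 0.648  0.048  0.013]
 [ 0.655 -0.038  0.013]] [[0.78  0.024 0.068]]
(array([-510.6, -170.4,    1.8]), array([-1.000e-03,  1.000e-03,  1.536e+00]))
```

Call:
arm_command([
  [-100, -34, 2, 0, 0, 0.3, 85],
  [-200, -68, 2, 0, 0, 0.6, 85],
  [-300, -102, 2, 0, 0, 0.9, 85],
  [-400, -136, 2, 0, 0, 1.2, 85],
  [-510, -170, 2, 0, 0, 1.536, 85],
  [-510, -170, 2, 0, 0, 1.536, 85],
  [-510, -170, 2, 0, 0, 1.536, 85],
  [-510, -170, 2, 0, 0, 1.536, 85],
  [-510, -170, 2, 0, 0, 1.536, 85],
  [-510, -170, 2, 0, 0, 1.536, 85],
  [-510, -170, 2, 0, 0, 1.536, 85],
  [-510, -170, 2, 0, 0, 1.536, 85],
])

```text
t: 1.35
position: [0.5882, 0.2475, 0.2392]
ee_rot: [0.776, 0.631, 0.0, 0.001]
contact_force: [0.4, -0.1, 0.4]
gripper_width: 0.0853
grasp_force: 0.0
```

```bash
python3 - <<'E'
from h import *
o=get_obs();im=read_camera("wrist");cv2.imwrite("pics/w1.png",im);C=cam("wrist",o)
print(o["position"],o["ee_rot"],o["q"])
print(proj(C,[.585,.28,.005]))
h,s,v=hsv(im);red=((h<10)|(h>170))&(s>60)&(v>40)
for c in blobs(red,100)[:3]:
    print(cv2.contourArea(c),rect(cast(C,c[:,0],.005)),c[:,0].min(0),c[:,0].max(0))
print(move([.48-.0,-.013-.03,.24],.46))
E
```

```text
[0.5882126  0.2475323  0.23918203] [7.76094810e-01 6.30615829e-01 4.27902522e-05 7.20909253e-04] [ 2.83337454e-01  4.93582380e-01  5.55820561e-02  1.13215699e+00
 -1.29530996e-03  2.06023637e+00]
[[317.13034134 144.79845048]]
2673.5 ((582.655517578125, 278.99951171875), (78.03985595703125, 52.37730407714844), 79.16869354248047) [293 113] [337 177]
(array([-307.4,  -44.7,   -0.6]), array([-0.001,  0.   , -0.663]))
```

View pics/w1.png

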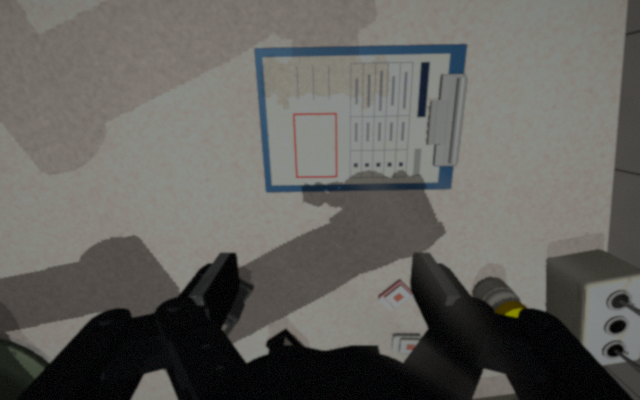

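The wrist view shows the frame spanning (293,113) to (337,177). That puts it at (0.583, 0.279) with yaw -0.187, and its size matches the drawing. Next is the stamp.

Call:
arm_command([
  [-80, -10, 0, 0, 0, -0.15, 85],
  [-160, -15, 0, 0, 0, -0.3, 85],
  [-240, -22, 0, 0, 0, -0.45, 85],
  [-310, -28, 0, 0, 0, -0.663, 85],
  [-310, -28, 0, 0, 0, -0.663, 85],
  [-310, -28, 0, 0, 0, -0.663, 85],
  [-310, -28, 0, 0, 0, -0.663, 85],
  [-310, -28, 0, 0, 0, -0.663, 85],
  [-310, -28, 0, 0, 0, -0.663, 85],
])

```text
t: 2.3
position: [0.495, -0.0464, 0.2404]
ee_rot: [0.526, 0.851, 0.0, -0.0]
contact_force: [0.6, -0.2, -0.2]
gripper_width: 0.085
grasp_force: 0.0
```

```bash
python3 - <<'E'
from h import *
o=get_obs();im=read_camera("wrist");cv2.imwrite("pics/w2.png",im);C=cam("wrist",o)
print(o["position"],o["q"]);print(proj(C,[.48,-.013,.078]))
h,s,v=hsv(im);b=(h>105)&(h<130)&(s>110)
for c in blobs(b,200)[:3]:
    print(cv2.contourArea(c),c[:,0].min(0),c[:,0].max(0),rect(cast(C,c[:,0],.072)))
g=cv2.minAreaRect(c)
x,y=c[:,0].mean(0).astype(int);k=im[y-70:y+70,x-90:x+90];print(x-90,y-70)
cv2.imwrite("pics/w2z.png",cv2.resize(cv2.convertScaleAbs(k,alpha=1.6),None,fx=4,fy=4,interpolation=cv2.INTER_CUBIC))
E
```

```text
[ 0.49495933 -0.04638792  0.24036887] [-2.42510159e-01  2.30139818e-01 -3.29632371e-01  1.01119513e+00
  7.82817496e-04  8.64796007e-01]
[[327.24086008 149.28913048]]
1835.0 [308 116] [340 177] ((476.3644714355469, -13.574748992919922), (31.331127166748047, 60.40951156616211), 25.597827911376953)
233 76
```

View pics/w2z.png

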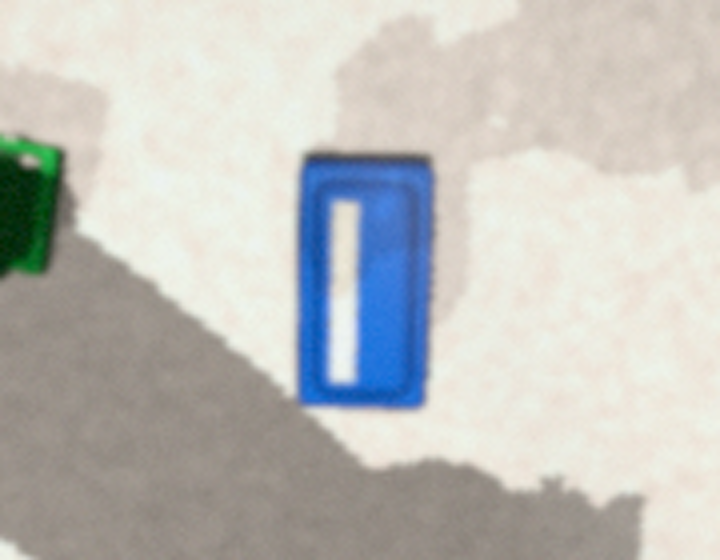

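The crop shows the stamp upright with its strip on the left, which is the robot side and the tool's -y. Its yaw is 0.447 and it stands clear of the green one.

```bash
python3 - <<'E'
from h import *
print(move([.4772,-.0135,.12],.447),move([.4772,-.0135,.048],.447))
E
```

```text
(array([ 37. ,  -1.6, 120.4]), array([ 0.   , -0.001,  0.018])) (array([ 37. ,  -1.6, 192.4]), array([ 0.   , -0.001,  0.018]))
```

Call:
arm_command([
  [37, -1.6, 40, 0, 0, 0.018, 64],
  [37, -1.6, 80, 0, 0, 0.018, 64],
  [37, -1.6, 120, 0, 0, 0.018, 64],
  [37, -1.6, 120, 0, 0, 0.018, 64],
  [37, -1.6, 140, 0, 0, 0.018, 64],
  [37, -1.6, 160, 0, 0, 0.018, 64],
  [37, -1.6, 180, 0, 0, 0.018, 64],
  [37, -1.6, 192, 0, 0, 0.018, 64],
  [37, -1.6, 192, 0, 0, 0.018, 64],
  [37, -1.6, 192, 0, 0, 0.018, 64],
], newtons=60)

```text
t: 3.35
position: [0.4786, -0.0145, 0.0496]
ee_rot: [0.533, 0.846, 0.0, 0.001]
contact_force: [0.3, -0.1, 0.0]
gripper_width: 0.064
grasp_force: 0.0
```

Call:
arm_command([
  [0, 0, 0, 0, 0, 0, 25],
  [0, 0, 0, 0, 0, 0, 25],
  [0, 0, 0, 0, 0, 0, 25],
  [0, 0, 0, 0, 0, 0, 25],
  [0, 0, 0, 0, 0, 0, 25],
  [0, 0, 0, 0, 0, 0, 25],
  [0, 0, 0, 0, 0, 0, 25],
  [0, 0, 0, 0, 0, 0, 25],
  [0, 0, 0, 0, 0, 0, 25],
  [0, 0, 0, 0, 0, 0, 25],
], newtons=60)

```text
t: 4.35
position: [0.4782, -0.0149, 0.0485]
ee_rot: [0.534, 0.846, 0.0, 0.001]
contact_force: [3.4, 0.6, 3.3]
gripper_width: 0.0333
grasp_force: 62.9
```

Call:
arm_command([
  [0, 0, -25, 0, 0, 0, 25],
  [0, 0, -50, 0, 0, 0, 25],
  [0, 0, -75, 0, 0, 0, 25],
  [0, 0, -100, 0, 0, 0, 25],
  [0, 0, -100, 0, 0, 0, 25],
  [0, 0, -100, 0, 0, 0, 25],
])

```text
t: 4.95
position: [0.476, -0.015, 0.1473]
ee_rot: [0.534, 0.846, -0.001, -0.001]
contact_force: [-0.2, -0.1, -1.6]
gripper_width: 0.0336
grasp_force: 62.4
```

```bash
python3 - <<'E'
from h import *
o=get_obs();im=read_camera("wrist");C=cam("wrist",o)
print(o["position"],o["grasp_force"],o["gripper_width"])
h,s,v=hsv(im);b=(h>105)&(h<130)&(s>110)
A=R.from_quat(o["ee_rot"])
for c in blobs(b,200)[:3]:
    r=rect(cast(C,c[:,0],o["position"][2]+.078-.0485))
    print(cv2.contourArea(c),c[:,0].min(0),c[:,0].max(0),r, A.inv().apply(np.array([*r[0],0])/1000-o["position"]*[1,1,0]))
print(move([.5827,.2773,.15],-.187))
cv2.imwrite("pics/w3.png",cv2.convertScaleAbs(im,alpha=1.5))
E
```

```text
[ 0.47603647 -0.0150238   0.14734628] 62.36109137535095 0.033578623482606346
11202.5 [284 198] [367 350] ((470.484619140625, -5.219547271728516), (32.10062789916992, 67.59513854980469), 23.160837173461914) [ 1.12390776e-02 -7.93437977e-04  1.00772818e-05]
(array([217.7, 222.3,  -3.6]), array([-0.004, -0.001,  0.632]))
```

View pics/w3.png

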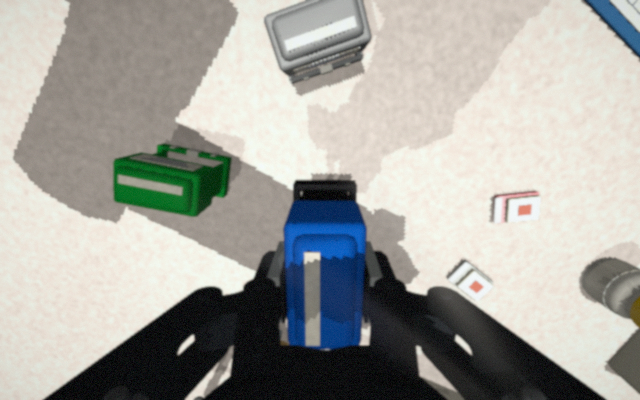

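The wrist view shows the stamp held straight between the fingers. The crown's near edge is at row 236, the cap spans columns 285-366, and the foot end is at rows 180-198.

```bash
python3 - <<'E'
from h import *
o=get_obs();C=cam("wrist",o);A=R.from_quat(o["ee_rot"]);z=o["position"][2]-.0485
for uv,h,e in [((328,236),.078,27),((328,227),.072,31),((326,181),.012,32),((326,199),.0,32),((312,252),.078,22)]:
    t=A.inv().apply(cast(C,uv,z+h)[0]-o["position"])*1000;print(e,t.round(1))
E
```

```text
27 [ 30.1   0.2 -29.5]
31 [ 31.2   0.2 -23.5]
32 [35.  -0.3 36.6]
32 [20.4 -0.2 48.5]
22 [ 23.5  -5.8 -29.4]
```

Call:
arm_command([
  [36, 37, -4, 0, 0, 0.1, 25],
  [72, 74, -4, 0, 0, 0.2, 25],
  [108, 111, -4, 0, 0, 0.3, 25],
  [145, 148, -4, 0, 0, 0.42, 25],
  [181, 185, -4, 0, 0, 0.54, 25],
  [205, 210, -4, 0, 0, 0.6, 25],
  [217.7, 222.3, -4, 0, 0, 0.632, 25],
  [217.7, 222.3, -4, 0, 0, 0.632, 25],
  [217.7, 222.3, -4, 0, 0, 0.632, 25],
  [217.7, 222.3, -4, 0, 0, 0.632, 25],
  [217.7, 222.3, -4, 0, 0, 0.632, 25],
])

```text
t: 6.1
position: [0.5839, 0.2758, 0.1519]
ee_rot: [0.77, 0.637, -0.001, -0.0]
contact_force: [0.4, 0.0, -2.2]
gripper_width: 0.0332
grasp_force: 62.3
```

```bash
python3 - <<'E'
from h import *
o=get_obs();print(o["position"],o["gripper_width"])
print(move([.5827,.2773,.07],-.187),move([.5827,.2773,.0535],-.187))
im=read_camera("wrist");C=cam("wrist",o)
h,s,v=hsv(im);red=((h<10)|(h>170))&(s>60)&(v>40)
for c in blobs(red,20)[:3]: print(c[:,0].min(0),c[:,0].max(0),rect(cast(C,c[:,0],.005)))
cv2.imwrite("pics/w4.png",cv2.convertScaleAbs(im,alpha=1.5))
E
```

```text
[0.58390942 0.27578515 0.15190579] 0.0332051949644902
(array([ 1.3, -1.4, 81.9]), array([-0.001,  0.001, -0.001])) (array([ 1.3, -1.4, 98.4]), array([-0.001,  0.001, -0.001]))
[296 145] [352 180] ((586.9100341796875, 300.5249328613281), (33.24982833862305, 52.207618713378906), 79.19080352783203)
[417 361] [425 369] ((652.4620971679688, 42.56610107421875), (11.541131019592285, 9.625262260437012), 30.906633377075195)
[415 346] [421 352] ((653.0068969726562, 66.53935241699219), (8.770243644714355, 6.926893711090088), 84.35009002685547)
```

View pics/w4.png

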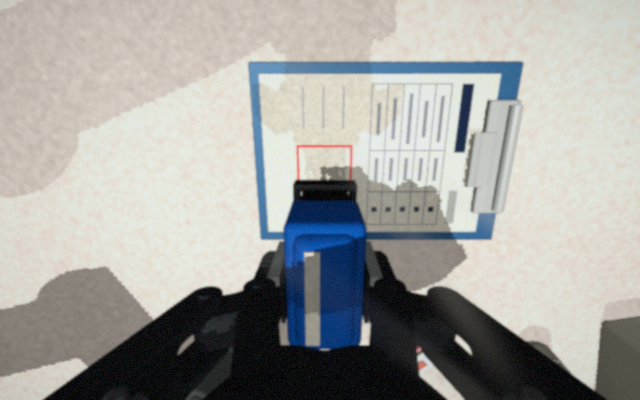

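The wrist view shows the top of the frame at rows 145-180, columns 296-352, with the foot lined up with it (297-355). I'll go down in two steps.

Call:
arm_command([
  [1.3, -1.4, 30, 0, 0, 0, 25],
  [1.3, -1.4, 60, 0, 0, 0, 25],
  [1.3, -1.4, 80, 0, 0, 0, 25],
  [1.3, -1.4, 88, 0, 0, 0, 25],
  [1.3, -1.4, 88, 0, 0, 0, 25],
  [1.3, -1.4, 88, 0, 0, 0, 25],
  [1.3, -1.4, 88, 0, 0, 0, 25],
])

```text
t: 6.85
position: [0.5844, 0.279, 0.0659]
ee_rot: [0.77, 0.638, 0.001, 0.0]
contact_force: [0.6, 0.5, -1.2]
gripper_width: 0.0333
grasp_force: 62.4
```

```bash
python3 - <<'E'
from h import *
o=get_obs();print(o["position"],o["contact_force"],o["gripper_width"])
print(move([.5827,.2773,.0535],-.187))
im=read_camera("wrist");C=cam("wrist",o)
cv2.imwrite("pics/w5.png",cv2.resize(cv2.convertScaleAbs(im[60:360,170:470],alpha=1.6),None,fx=2,fy=2,interpolation=cv2.INTER_CUBIC))
E
```

```text
[0.5844228  0.27904736 0.06592502] [ 0.58123215  0.48220072 -1.21559325] 0.03325880104500123
(array([-2.1, -1.4, 12.4]), array([ 0.002, -0.001, -0.   ]))
```

View pics/w5.png

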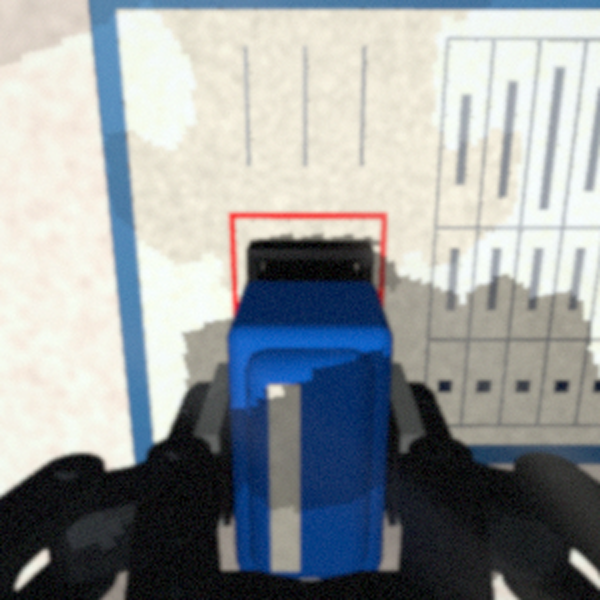

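The crop shows the foot at columns 248-374 inside the frame lines 232-386, foot end at row 240 and frame line at row 215. It is about 1 mm right of centre.

```bash
python3 - <<'E'
from h import *
o=get_obs();C=cam("wrist",o);A=R.from_quat(o["ee_rot"]);f=lambda uv,z:(A.inv().apply(cast(C,np.array(uv)/2+[170,60],z)[0]-o["position"])*1000)[:2].round(1)
print("foot end",f((311,240),.0174),"frame end",f((308,215),.005),"y foot",f((248,242),.0174),f((374,242),.0174),"y frame",f((232,242),.005),f((386,242),.005))
E
```

```text
foot end [32.  -0.3] frame end [37.4 -1.3] y foot [ 31.4 -19.8] [31.4 19.2] y frame [ 28.4 -26.5] [28.3 24.6]
```

Call:
arm_command([
  [-0.5, -0.5, 4, 0, 0, 0, 25],
  [-1, -1, 8, 0, 0, 0, 25],
  [-1, -1, 10, 0, 0, 0, 25],
  [-1, -1, 12, 0, 0, 0, 25],
  [-1, -1, 14, 0, 0, 0, 25],
  [-1, -1, 14, 0, 0, 0, 25],
  [-1, -1, 14, 0, 0, 0, 25],
  [-1, -1, 14, 0, 0, 0, 25],
], newtons=90)

```text
t: 7.7
position: [0.5818, 0.278, 0.0509]
ee_rot: [0.77, 0.638, -0.0, -0.0]
contact_force: [-3.2, -0.9, 6.1]
gripper_width: 0.0326
grasp_force: 93.0
```

Call:
arm_command([
  [0, 0, 3, 0, 0, 0, 25],
  [0, 0, 6, 0, 0, 0, 25],
  [0, 0, 9, 0, 0, 0, 25],
  [0, 0, 11, 0, 0, 0, 25],
  [0, 0, 12, 0, 0, 0, 25],
  [0, 0, 12.5, 0, 0, 0, 25],
  [0, 0, 12.5, 0, 0, 0, 25],
  [0, 0, 12.5, 0, 0, 0, 25],
], newtons=90)

```text
t: 8.5
position: [0.5818, 0.278, 0.0406]
ee_rot: [0.77, 0.638, 0.0, 0.0]
contact_force: [-8.1, -3.3, 20.0]
gripper_width: 0.0326
grasp_force: 95.4
```

Call:
arm_command([
  [0, 0, 1, 0, 0, 0, 25],
  [0, 0, 2, 0, 0, 0, 25],
  [0, 0, 2, 0, 0, 0, 25],
  [0, 0, 2, 0, 0, 0, 25],
  [0, 0, 2, 0, 0, 0, 25],
], newtons=90)

```text
t: 9.0
position: [0.5819, 0.278, 0.0405]
ee_rot: [0.77, 0.638, 0.0, 0.0]
contact_force: [-11.8, -4.3, 32.0]
gripper_width: 0.0328
grasp_force: 97.0
```

```bash
python3 - <<'E'
from h import *
im=read_camera("wrist")
cv2.imwrite("pics/w6.png",cv2.resize(cv2.convertScaleAbs(im[60:360,170:470],alpha=1.6),None,fx=2,fy=2,interpolation=cv2.INTER_CUBIC))
E
```

```text
(no output)
```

View pics/w6.png

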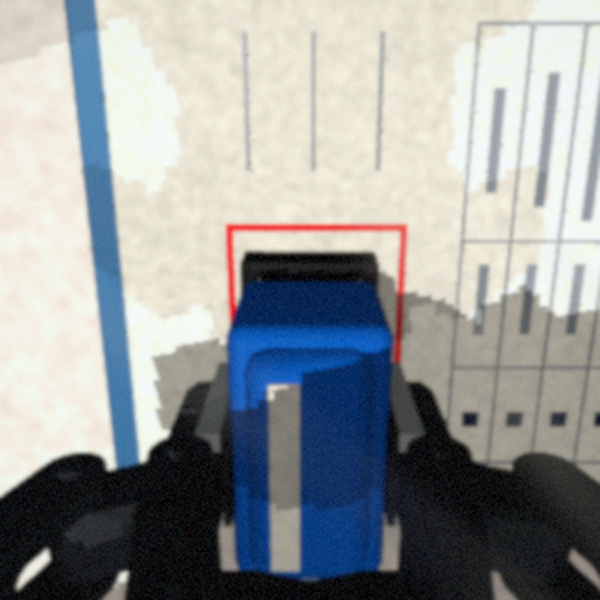

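The cap is on its stop: the force rose 12 N with no further travel. The crop shows the foot (columns 243-378) inside the frame (230-404), about 2 mm off centre. Now I'll lift it and carry it to the drawer.

Call:
arm_command([
  [0, 0, -5, 0, 0, 0, 25],
  [0, 0, -10, 0, 0, 0, 25],
  [0, 0, -15, 0, 0, 0, 25],
  [0, 0, -20, 0, 0, 0, 25],
  [0, 0, -45, 0, 0, 0, 25],
  [0, 0, -80, 0, 0, 0, 25],
  [0, 0, -115, 0, 0, 0, 25],
  [0, 0, -150, 0, 0, 0, 25],
  [0, 0, -170, 0, 0, 0, 25],
  [0, 0, -170, 0, 0, 0, 25],
  [0, 0, -170, 0, 0, 0, 25],
])

```text
t: 10.15
position: [0.582, 0.278, 0.2049]
ee_rot: [0.77, 0.638, -0.0, -0.0]
contact_force: [0.4, -0.0, -2.1]
gripper_width: 0.0326
grasp_force: 92.5
```

```bash
python3 - <<'E'
from h import *
o=get_obs();print(o["position"],o["gripper_width"],o["q"])
print(move([.575,-.259,.21],0))
im=cv2.imread("pics/top0.png");C=cam("top");h,s,v=hsv(im)
w=(h>8)&(h<35)&(s>60);w[:150]=0;w[:,:380]=0;w[260:]=0;w[:,500:]=0
c=blobs(w)[0];print(cv2.boundingRect(c));P=cast(C,c[:,0],.103);print(P.min(0),P.max(0))
print("col 455 v:",v[205:255,455].tolist(),"panel s:",s[205:255,410].tolist())
E
```

```text
[0.58198573 0.2779865  0.20491167] 0.03261943249632429 [3.31242647e-01 5.27239217e-01 2.24108601e-02 1.06621754e+00
 8.23326122e-06 2.08905160e+00]
(array([-528.9,   93. ,   -5. ]), array([-0.   ,  0.   , -0.187]))
(398, 158, 70, 68)
[ 0.49897761 -0.33391733  0.103     ] [ 0.65560105 -0.17140314  0.103     ]
col 455 v: [105, 105, 105, 105, 105, 105, 105, 105, 106, 105, 106, 104, 101, 94, 76, 59, 54, 59, 84, 112, 120, 106, 104, 112, 115, 116, 114, 105, 110, 120, 123, 122, 122, 122, 121, 121, 122, 122, 121, 120, 116, 113, 112, 113, 117, 120, 122, 121, 122, 124] panel s: [62, 62, 62, 62, 62, 60, 62, 60, 60, 62, 62, 62, 62, 70, 82, 89, 70, 58, 59, 43, 10, 15, 13, 15, 15, 11, 6, 8, 8, 10, 10, 10, 9, 9, 10, 16, 20, 19, 16, 9, 8, 8, 8, 8, 8, 10, 10, 10, 8, 8]
```

Call:
arm_command([
  [-48, 8, -5, 0, 0, -0.02, 25],
  [-96, 17, -5, 0, 0, -0.04, 25],
  [-144, 25, -5, 0, 0, -0.06, 25],
  [-192, 34, -5, 0, 0, -0.08, 25],
  [-240, 42, -5, 0, 0, -0.1, 25],
  [-288, 50, -5, 0, 0, -0.12, 25],
  [-336, 59, -5, 0, 0, -0.14, 25],
  [-384, 67, -5, 0, 0, -0.16, 25],
  [-432, 75, -5, 0, 0, -0.18, 25],
  [-480, 84, -5, 0, 0, -0.187, 25],
  [-526, 91, -5, 0, 0, -0.187, 25],
  [-526, 91, -5, 0, 0, -0.187, 25],
])

```text
t: 11.35
position: [0.5722, -0.2615, 0.2078]
ee_rot: [0.71, 0.705, -0.001, -0.001]
contact_force: [-0.1, 0.2, -1.0]
gripper_width: 0.0326
grasp_force: 92.4
```

Call:
arm_command([
  [0, 0, 0, 0, 0, 0, 25],
  [0, 0, 0, 0, 0, 0, 25],
  [0, 0, 0, 0, 0, 0, 25],
  [0, 0, 0, 0, 0, 0, 25],
])

```text
t: 11.75
position: [0.5738, -0.2542, 0.2106]
ee_rot: [0.706, 0.708, -0.0, -0.0]
contact_force: [-0.6, -0.5, -1.7]
gripper_width: 0.0329
grasp_force: 92.4
```

```bash
python3 - <<'E'
from h import *
o=get_obs();print(o["position"],o["gripper_width"],o["q"])
print(move([.573,-.257,.09],0),move([.573,-.257,.0705],0))
im=read_camera("scene")
im2=read_camera("wrist")
k=cv2.resize(im[60:320,60:340],(400,371));k2=cv2.resize(im2,(400,250));k2=cv2.copyMakeBorder(k2,0,121,0,0,0)
cv2.imwrite("pics/s7.png",cv2.convertScaleAbs(np.hstack([k,k2]),alpha=1.5))
E
```

```text
[ 0.57384083 -0.25424496  0.21062454] 0.03285495846478984 [-5.34648125e-01  4.91150488e-01 -2.24006466e-02  1.05771175e+00
  1.00200184e-04  1.03411244e+00]
(array([ -2.8,  -0.8, 120.6]), array([-0.   , -0.   ,  0.002])) (array([ -2.8,  -0.8, 140.1]), array([-0.   , -0.   ,  0.002]))
```

View pics/s7.png

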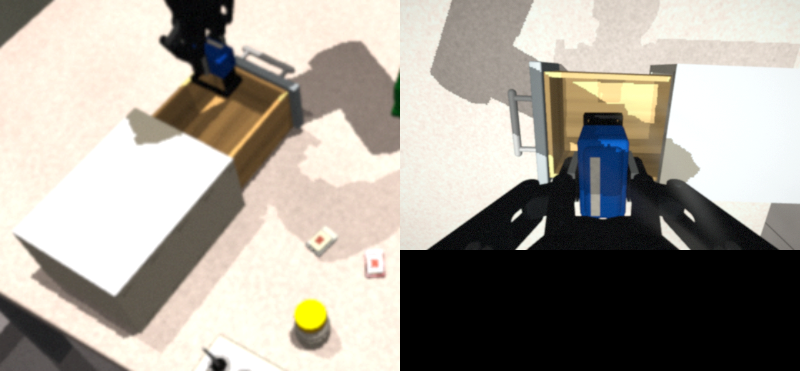

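This view shows the stamp held above the drawer opening, between the front panel and the unit's lip and clear of both sides. Lowering it now.

Call:
arm_command([
  [-2, -0.8, 35, 0, 0, 0, 25],
  [-2.5, -0.8, 70, 0, 0, 0, 25],
  [-2.5, -0.8, 100, 0, 0, 0, 25],
  [-2.5, -0.8, 120, 0, 0, 0, 25],
  [-2.5, -0.8, 128, 0, 0, 0, 25],
  [-2.5, -0.8, 133, 0, 0, 0, 25],
  [-2.5, -0.8, 136, 0, 0, 0, 25],
  [-2.5, -0.8, 136, 0, 0, 0, 25],
  [-2.5, -0.8, 136, 0, 0, 0, 25],
  [-2.5, -0.8, 136, 0, 0, 0, 25],
])

```text
t: 12.85
position: [0.5734, -0.2586, 0.0757]
ee_rot: [0.707, 0.707, 0.0, 0.001]
contact_force: [-0.2, -0.2, -1.0]
gripper_width: 0.0329
grasp_force: 92.4
```

Call:
arm_command([
  [0, 0, 1, 0, 0, 0, 25],
  [0, 0, 2, 0, 0, 0, 25],
  [0, 0, 3, 0, 0, 0, 25],
  [0, 0, 4, 0, 0, 0, 25],
  [0, 0, 4, 0, 0, 0, 25],
  [0, 0, 4, 0, 0, 0, 25],
])

```text
t: 13.45
position: [0.5731, -0.2582, 0.0712]
ee_rot: [0.707, 0.707, 0.0, 0.0]
contact_force: [-1.2, 2.3, 3.8]
gripper_width: 0.0329
grasp_force: 92.7
```

Call:
arm_command([
  [0, 0, 0, 0, 0, 0, 34],
  [0, 0, 0, 0, 0, 0, 37],
  [0, 0, 0, 0, 0, 0, 42],
  [0, 0, 0, 0, 0, 0, 50],
  [0, 0, 0, 0, 0, 0, 54],
  [0, 0, 0, 0, 0, 0, 54],
  [0, 0, 0, 0, 0, 0, 54],
  [0, 0, 0, 0, 0, 0, 54],
], newtons=20)

```text
t: 14.25
position: [0.5729, -0.2583, 0.0708]
ee_rot: [0.707, 0.707, -0.0, -0.0]
contact_force: [-0.7, -0.6, -1.0]
gripper_width: 0.0542
grasp_force: 0.0
```

Call:
arm_command([
  [0, 0, -15, 0, 0, 0, 54],
  [0, 0, -35, 0, 0, 0, 54],
  [0, 0, -65, 0, 0, 0, 54],
  [0, 0, -95, 0, 0, 0, 54],
  [0, 0, -130, 0, 0, 0, 54],
  [0, 0, -130, 0, 0, 0, 54],
  [0, 0, -130, 0, 0, 0, 54],
])

```text
t: 14.95
position: [0.5734, -0.2586, 0.2017]
ee_rot: [0.707, 0.707, 0.0, 0.001]
contact_force: [-0.3, 0.2, -0.3]
gripper_width: 0.0541
grasp_force: 0.0
```

```bash
python3 - <<'E'
from h import *
o=get_obs();print(o["position"],o["contact_force"],o["q"]);C=cam("wrist",o);im=read_camera("wrist")
h,s,v=hsv(im);b=(h>105)&(h<130)&(s>110)
for c in blobs(b,200)[:3]: print(c[:,0].min(0),c[:,0].max(0),rect(cast(C,c[:,0],.022+.075)))
C=cam("top");im=read_camera("top");h,s,v=hsv(im);cv2.imwrite("pics/top8.png",im)
b=(h>105)&(h<130)&(s>120);b[:,:380]=0
for c in blobs(b,20)[:3]: print("top",rect(cast(C,c[:,0],.097)))
print(move([.38,-.257,.20],0))
E
```

```text
[ 0.57338733 -0.25855338  0.20172798] [-0.29945451  0.18615112 -0.33754172] [-5.40896070e-01  4.97627027e-01 -3.51944397e-02  1.03577017e+00
 -1.58468989e-05  1.02988388e+00]
[305 156] [343 231] ((571.7247924804688, -252.65023803710938), (64.4931869506836, 31.637664794921875), 89.77787780761719)
top ((572.6917114257812, -251.44070434570312), (67.79849243164062, 30.514625549316406), 89.94338989257812)
(array([ 8.000e-01, -1.922e+02, -1.000e-01]), array([-0.002, -0.001, -0.   ]))
```

The stamp stands released in the drawer with its long side across it, at x about 0.572. Next I'll close the fingers and come down in front of the handle.

Call:
arm_command([
  [0, -40, 0, 0, 0, 0, 0],
  [0, -85, 0, 0, 0, 0, 0],
  [0, -130, 0, 0, 0, 0, 0],
  [0, -170, 0, 0, 0, 0, 0],
  [0, -192, 0, 0, 0, 0, 0],
  [0, -192, 40, 0, 0, 0, 0],
  [0, -192, 80, 0, 0, 0, 0],
  [0, -192, 110, 0, 0, 0, 0],
  [0, -192, 119, 0, 0, 0, 0],
  [0, -192, 119, 0, 0, 0, 0],
  [0, -192, 119, 0, 0, 0, 0],
])

```text
t: 16.15
position: [0.3813, -0.2585, 0.0823]
ee_rot: [0.707, 0.707, -0.0, 0.0]
contact_force: [0.8, 0.5, 0.6]
gripper_width: -0.0002
grasp_force: 0.0
```

Call:
arm_command([
  [0, 8, 0, 0, 0, 0, 0],
  [0, 16, 0, 0, 0, 0, 0],
  [0, 24, 0, 0, 0, 0, 0],
  [0, 30, 0, 0, 0, 0, 0],
  [0, 36, 0, 0, 0, 0, 0],
  [0, 41, 0, 0, 0, 0, 0],
  [0, 46, 0, 0, 0, 0, 0],
  [0, 51, 0, 0, 0, 0, 0],
  [0, 56, 0, 0, 0, 0, 0],
  [0, 61, 0, 0, 0, 0, 0],
  [0, 66, 0, 0, 0, 0, 0],
  [0, 71, 0, 0, 0, 0, 0],
])

```text
t: 17.35
position: [0.4522, -0.2583, 0.0817]
ee_rot: [0.707, 0.707, -0.0, -0.0]
contact_force: [-1.5, -0.6, -0.5]
gripper_width: 0.0003
grasp_force: 0.6
```

Call:
arm_command([
  [0, 6, 0, 0, 0, 0, 0],
  [0, 12, 0, 0, 0, 0, 0],
  [0, 18, 0, 0, 0, 0, 0],
  [0, 25, 0, 0, 0, 0, 0],
  [0, 32, 0, 0, 0, 0, 0],
  [0, 39, 0, 0, 0, 0, 0],
  [0, 46, 0, 0, 0, 0, 0],
  [0, 53, 0, 0, 0, 0, 0],
  [0, 60, 0, 0, 0, 0, 0],
  [0, 67, 0, 0, 0, 0, 0],
  [0, 74, 0, 0, 0, 0, 0],
  [0, 80, 0, 0, 0, 0, 0],
])

```text
t: 18.55
position: [0.5325, -0.2582, 0.0818]
ee_rot: [0.707, 0.707, 0.0, 0.0]
contact_force: [-1.7, -0.3, 0.1]
gripper_width: -0.0003
grasp_force: 0.6
```

```bash
python3 - <<'E'
from h import *
o=get_obs();print(o["position"],o["contact_force"]);im=read_camera("top");cv2.imwrite("pics/top9.png",im)
C=cam("top");h,s,v=hsv(im)
b=(h>105)&(h<130)&(s>120);b[:,:380]=0
for c in blobs(b,8)[:3]: print("top",rect(cast(C,c[:,0],.097)))
w=(h>8)&(h<35)&(s>60);w[:150]=0;w[:,:380]=0;w[260:]=0;w[:,500:]=0
for c in blobs(w)[:3]: print(cv2.boundingRect(c),cast(C,c[:,0],.103).min(0))
E
```

```text
[ 0.5325235  -0.25823555  0.08176636] [-1.70301091 -0.33165305  0.09581198]
(400, 158, 69, 24) [ 0.60148526 -0.33645963  0.103     ]
```

Call:
arm_command([
  [0, 5, 0, 0, 0, 0, 0],
  [0, 10, 0, 0, 0, 0, 0],
  [0, 15, 0, 0, 0, 0, 0],
  [0, 20, 0, 0, 0, 0, 0],
  [0, 25, 0, 0, 0, 0, 0],
  [0, 30, 0, 0, 0, 0, 0],
  [0, 34, 0, 0, 0, 0, 0],
  [0, 38, 0, 0, 0, 0, 0],
  [0, 41, 0, 0, 0, 0, 0],
  [0, 44, 0, 0, 0, 0, 0],
  [0, 46, 0, 0, 0, 0, 0],
  [0, 46, 0, 0, 0, 0, 0],
])

```text
t: 19.8
position: [0.5784, -0.2581, 0.0818]
ee_rot: [0.707, 0.707, 0.0, 0.0]
contact_force: [-0.2, 0.6, 0.1]
gripper_width: -0.0001
grasp_force: 0.0
```

Call:
arm_command([
  [0, 2, 0, 0, 0, 0, 0],
  [0, 4, 0, 0, 0, 0, 0],
  [0, 6, 0, 0, 0, 0, 0],
  [0, 7, 0, 0, 0, 0, 0],
  [0, 8, 0, 0, 0, 0, 0],
  [0, 8, 0, 0, 0, 0, 0],
])

```text
t: 20.4
position: [0.5844, -0.2582, 0.0817]
ee_rot: [0.707, 0.707, -0.001, -0.001]
contact_force: [-6.0, -0.3, 3.9]
gripper_width: 0.0001
grasp_force: 3.0
```

Call:
arm_command([
  [0, 1, 0, 0, 0, 0, 0],
  [0, 2, 0, 0, 0, 0, 0],
  [0, 2, 0, 0, 0, 0, 0],
  [0, 2, 0, 0, 0, 0, 0],
])

```text
t: 20.8
position: [0.5846, -0.2582, 0.0817]
ee_rot: [0.707, 0.707, -0.002, -0.002]
contact_force: [-11.3, -0.2, 8.0]
gripper_width: -0.0007
grasp_force: 5.6
```

Call:
arm_command([
  [0, -3, 0, 0, 0, 0, 0],
  [0, -8, 0, 0, 0, 0, 0],
  [0, -20, 0, 0, 0, 0, 0],
  [0, -40, 0, 0, 0, 0, 0],
  [0, -80, 0, 0, 0, 0, 0],
  [0, -120, 0, 0, 0, 0, 0],
  [0, -120, -40, 0, 0, 0, 0],
  [0, -120, -80, 0, 0, 0, 0],
  [0, -120, -80, 0, 0, 0, 0],
  [0, -120, -80, 0, 0, 0, 0],
  [0, -120, -80, 0, 0, 0, 0],
])

```text
t: 21.9
position: [0.4677, -0.2579, 0.1611]
ee_rot: [0.707, 0.707, 0.0, -0.0]
contact_force: [-0.1, 0.7, 0.3]
gripper_width: 0.0005
grasp_force: 0.0
```

```bash
python3 - <<'E'
from h import *
o=get_obs();print(o["position"],o["contact_force"]);im=read_camera("top");C=cam("top");h,s,v=hsv(im)
w=(h>8)&(h<35)&(s>60);w[:140]=0;w[:,:390]=0;w[260:]=0;w[:,490:]=0
for c in blobs(w,5)[:3]: print(cv2.boundingRect(c))
print(v[145:190,470].tolist())
print("lip15->row",proj(C,[[.6525,-.33,.125],[.6375,-.33,.113]]))
E
```

```text
[ 0.46772122 -0.25785271  0.16107173] [-0.10234352  0.74761661  0.28672553]
[144, 144, 144, 144, 144, 144, 144, 144, 144, 144, 144, 144, 142, 125, 98, 105, 121, 124, 127, 128, 121, 91, 83, 116, 135, 139, 138, 138, 138, 138, 137, 138, 138, 138, 138, 138, 139, 140, 140, 139, 138, 138, 137, 138, 138]
lip15->row [[468.10288442 158.00619041]
 [466.62126    165.13092961]]
```

```bash
python3 -c "from cell import *;print(finish_job())"
```

```text
the job is handed in; nothing more can be done
None
```

I printed the stamp once inside the red frame, about 2 mm off centre and pressed to its stop. It now stands released in the drawer, which I pushed shut to its hard stop, and the job is handed in (about 22 s used; no verdict came back, and I didn't see the stamp again once the drawer closed).

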